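Move a gel cassette from the draining rack to the reader

ROBOT

A 6-joint arm with a two-finger parallel gripper is mounted at the origin on the work surface. World frame = base frame: x ahead of the robot, y to its left, z up, the work surface at z = 0. Lengths are in m, angles in rad, forces in N, time in s.
With the tool pointing down it reaches from about 0.3 to 0.75 m from the base axis. Payload 8.5 kg.
Tool frame: the origin (TCP) lies at the centre of the arm's flange, where the gripper is bolted on; the fingertips stand 173 mm ahead of it and the grasp point (between the pads) lies 155 mm ahead of it (robot.hold_point_z is the distance from the TCP to the grasp point, in m); z points along the fingers, y is the direction in which the jaws open and shut (so a half turn about z gives the same grasp; the last joint's range is limited). The gripper opens to 85 mm and grips with 20 to 120 N. Pads are 22 mm wide; open, the fingers measure 114 mm over their backs; the gripper's body (76 mm by 85 mm) begins 54 mm behind the grasp point. The pads swing forward as they close: fully open they stand 13 mm farther back than shut.
Start: joints at [1.024, 0.381, 1.297, -0, 1.464, -0.215], TCP at [0.179, 0.52, 0.405] pointing down, gripper open.
Joint ranges: [-3.11, 3.11], [-0.89, 2.33], [0.22, 2.48], [-1.42, 4.56], [0.17, 2.85], [-2.88, 2.88]. Speed limits (rad/s): [2.39, 2.39, 3.14, 3.14, 3.14, 3.14].

INTERFACE

Orientations are given as a 3x3 rotation matrix whose columns are the frame's x, y, z axes.
In Python, from cell import robot, capture, calibration gives the robot as it stands.
- The arm moves only by the tool jog_arm, never from a script. Its argument "moves" is a list of rows, each a list of 7 numbers: the turn, a rotation vector about the tool's x, y, z in units of 6 degrees (1.0 is 6 degrees), then the shift along the tool's x, y, z in units of 25 mm (1.0 is 25 mm), then the opening, from 0 (shut) to 1 (fully open). A call has 1 to 8 rows; each row is the pose to reach, as a shift and turn from the pose measured when the call began, along the tool's axes at that moment; what a row does not reach only later rows make up. A row lasts 1/10 s, in which the tool goes at most 50 mm and 8.59 degrees, less where a joint would pass 70% of its speed; a pose out of reach is approached as far as the arm can. A call with a gripper value outside its range is refused whole. The fingers move at their own pace and stop on an object; "squeeze" is the grip in N (left out, the last holds). Time passes only in rows, so rows that repeat a pose let the fingers close. It gives the time, the measured TCP pose, the force and the opening at its end, in the units of the state.
- robot.get_state(): the state, without advancing time (a new reading comes with each control period).
- capture(name): name is "scene" or "top"; returns (picture, depth): 480x640x3 uint8, red, green, blue; 480x640 float32, m along the optical axis (not along the pixel's ray), 0 where there is no reading.
- calibration(name): a dict with "vertical_fov" (degrees; the focal length in pixels is half the picture's height over the tangent of half this angle, whatever the lens; pixels are square), "cx", "cy" (the principal point, pixels), "pose" (4x4, takes a point from camera to world coordinates). Camera axes: x right, y down, z forward; pixel columns grow to the right and rows downward; lengths in m; the calibration is good to about 2 mm. A picture is of the moment at which its call begins. calibration takes no time and is no camera call.
- robot.hand_in(): hands the job in, once; it reports no verdict.
The state is a dict: "t": time; "joint_pos": joint angles; "joint_velocities": joint speeds; "effort": joint torques, N m; "tool_pos": TCP position; "tool_rot": TCP orientation; "wrist_force": force on the tool from outside, world axes, zero at the start; "moment": the same for the moment, N m; "opening": finger opening in m.
Only numpy, scipy, OpenCV 4.12 (cv2) and the standard library are available. Lean on these libraries where they do the work, as an engineer would, in place of code of your own. Each camera call takes 0.05 s, during which the arm holds its last target. There are 200 camera calls.

TASK

Slide the cassette with the orange top edge straight up out of its slot in the grey draining rack and seat it, orange edge up, in the slanted pocket of the gel reader: bottom edge fully down on the ledge between the blue cheeks, face leaning flat against the backrest (either face will do). Set it down under control, do not let it drop, let go of it, and leave the white-edged cassettes in the rack and the bottle and blue tube block undisturbed.

Things in the scene. Friction and masses are not known exactly. Their poses are not given: they have to be found in the camera images.
- cassette: Gel cassette to move: stiff flat panel 100 mm wide (its x), 8 mm thick (its y), 100 mm high (its z), about 90 g; white, pale blue window on both faces, the top 12 mm an orange strip. Origin: centre of its bottom edge; z points to the orange edge. Starts upright in any one of the rack's three slots.
- cassette_b: Bystander: cassette of the same size with a plain white top edge, standing in another slot. Same axes and origin.
- cassette_c: Bystander: another white-edged cassette, same as cassette_b, standing in the remaining slot.
- rack: Grey draining rack, fixed, 150 (x) by 176 (y) by 60 mm high. Slots at y = -55, 0, 55 mm; cassettes stand with width along its x. Slot floor 12 mm above the bench; comb guides at both cassette ends (|x| 40 to 61 mm) rise to 60 mm; cassette tops are at 112 mm. Slot clearance 3 mm in thickness, 5 mm in width. Origin: centre of underside; z up.
- pocket: Slanted pocket on the reader. Origin: middle of the corner of ledge and backrest, 42 mm above the bench. y: level, along the ledge. z: up the backrest, which leans 30 deg from vertical towards the robot. x: out of the backrest, away from the robot and upward. Seated cassette: bottom centre at x 4, y 0 (free play 6), z 0 mm; its z along pocket z, its y along pocket x, or turned half round.
- reader: Gel reader, fixed: grey plinth 175 (x) by 170 (y) by 30 mm, white housing 61 mm high on the robot side (x -102 to -42 mm). Origin on the bench, pocket's origin at x 20, z 42 mm. Pocket in its own frame: black backrest face x = 0, up to z 45 mm, 124 mm wide; ledge top z = 0 with a 6 mm high white lip at x 19 to 24 mm; blue cheeks 30 mm high, 112 mm apart. Pocket open at the top.
- tube_block: Bystander: loose blue tube block 85 x 125 x 28 mm on the bench. Origin: centre of its underside.
- amber_bottle: Bystander: loose amber glass bottle with a white cap, 72 mm in diameter, 150 mm high. Origin: centre of its underside.

How it is judged:
By the outcome, as a careful person would: the job done as asked, in the order asked, and still so for the second after the job is handed in, with the robot touching nothing.
It also fails if it takes over 40 s, if anything falls off the work surface, if the arm or the gripper's body presses on something with over 40 N, if the wrist force passes 120 N, or if a joint passes its speed limit or range.

## Working session

There is one attempt and no reset: what is moved stays moved. The work goes in short steps, Python scripts to look and compute and a tool call to move; the robot and the scene stay as the last step left them, time stands still between calls to the robot, and variables do not carry over. Pictures are saved under pics/ and viewed, about 8 in all and at most 12, crops included, and the job is handed in when it is done.

Besides the shell and the picture viewer there is one more tool, called by a JSON object that holds its "op" and its "data", one argument or row to a line. jog_arm: Moves the arm, as the interface text tells. Its arguments: {"type":"object","properties":{"moves":{"type":"array","items":{"type":"array","items":{"type":"number"}}},"squeeze":{"type":"number"}},"required":["moves"]}

```bash
ls; mkdir -p pics
python3 - <<'E'
from cell import robot, capture, calibration
import cv2,numpy as np
for n in("scene","top"):
    p,d=capture(n);cv2.imwrite(f"pics/{n}0.png",p[:,:,::-1]);np.save(f"{n}0.npy",d)
    c=calibration(n);print(n,c["vertical_fov"],c["cx"],c["cy"]);print(np.round(c["pose"],4))
print(robot.get_state())
E
```

```text
pics
scene 43.83413175502004 306.0426945370499 243.53524808189084
[[-0.2355  0.7133 -0.6601  1.362 ]
 [ 0.9717  0.161  -0.1726  0.177 ]
 [-0.0169 -0.6821 -0.7311  0.8769]
 [ 0.      0.      0.      1.    ]]
top 43.4122988107263 311.1129987776982 245.0748729783527
[[ 0.0046 -0.9959  0.0908  0.5594]
 [-1.     -0.0044  0.0027 -0.002 ]
 [-0.0023 -0.0908 -0.9959  1.2288]
 [ 0.      0.      0.      1.    ]]
{'t': 0.1, 'joint_pos': array([ 1.02367451e+00,  3.81150501e-01,  1.29815718e+00,  3.04138957e-05,
        1.46362600e+00, -2.15295974e-01]), 'joint_velocities': array([ 7.17520404e-05, -1.25474646e-03, -4.04046028e-03, -9.23171076e-04,
       -4.88821300e-04, -2.19792823e-04]), 'effort': array([ 5.07102348e-03, -4.49219656e+01, -2.31659943e+01, -1.04607898e-04,
        3.59672988e-03, -2.61071847e-05]), 'tool_pos': array([0.17915159, 0.51996587, 0.404171  ]), 'tool_rot': array([[-9.45447934e-01,  3.25772438e-01, -7.23465224e-04],
       [ 3.25773088e-01,  9.45447312e-01, -1.12953258e-03],
       [ 3.16027669e-04, -1.30359974e-03, -9.99999100e-01]]), 'wrist_force': array([ 0.17733333, -0.38697963,  0.12787576]), 'moment': array([ 0.01086246, -0.04064279,  0.03145829]), 'opening': 0.08547277770774253}
```

View pics/scene0.png

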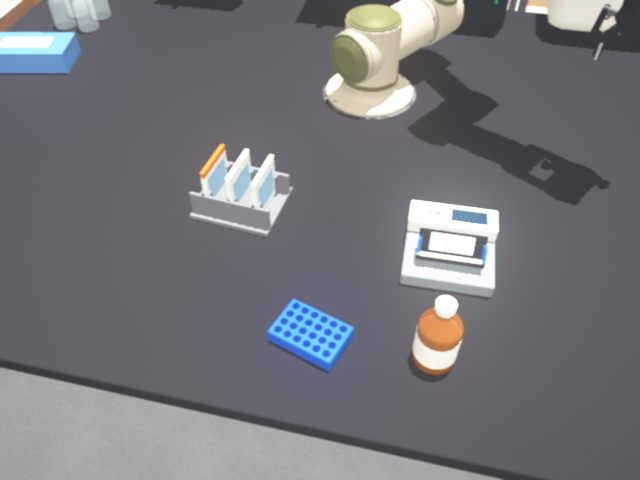

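View pics/top0.png

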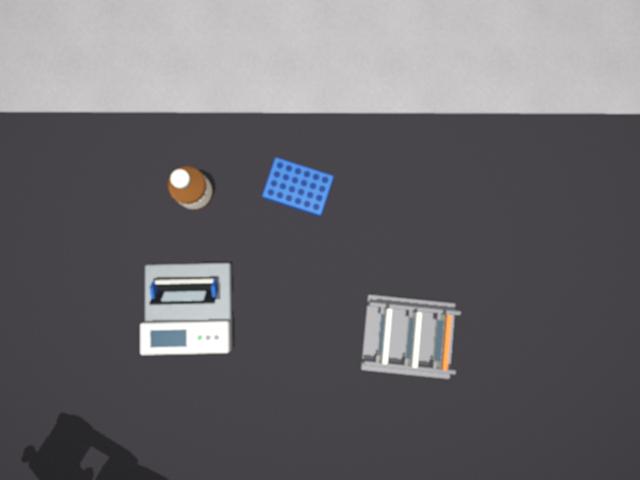

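Scene view: the orange-edged cassette stands in the robot's right-hand end slot (scene ~(213,162), top ~(448,342)), with two white ones beside it. The reader is at top ~(186,308), with its pocket opening away from the robot. I'll enlarge both for measuring.

```bash
cat > h.py <<'E'
import numpy as np,cv2
from cell import calibration
def onplane(n,uv,z):
    c=calibration(n);f=240/np.tan(np.radians(c["vertical_fov"]/2));T=np.array(c["pose"])
    uv=np.atleast_2d(np.array(uv,float));r=np.c_[(uv[:,0]-c["cx"])/f,(uv[:,1]-c["cy"])/f,np.ones(len(uv))]@T[:3,:3].T
    o=T[:3,3];return o+r*((z-o[2])/r[:,2])[:,None]
def cloud(n,d):
    c=calibration(n);f=240/np.tan(np.radians(c["vertical_fov"]/2));T=np.array(c["pose"])
    v,u=np.mgrid[:480,:640];P=np.stack([(u-c["cx"])/f*d,(v-c["cy"])/f*d,d],-1)
    return P@T[:3,:3].T+T[:3,3]
def proj(n,P):
    c=calibration(n);f=240/np.tan(np.radians(c["vertical_fov"]/2));T=np.array(c["pose"])
    q=(np.atleast_2d(P)-T[:3,3])@T[:3,:3];return np.c_[q[:,0]/q[:,2]*f+c["cx"],q[:,1]/q[:,2]*f+c["cy"]]
E
python3 - <<'E'
from h import *
for n in("top","scene"):
    p=cv2.imread(f"pics/{n}0.png");d=np.load(f"{n}0.npy");X=cloud(n,d)
    hsv=cv2.cvtColor(p,cv2.COLOR_BGR2HSV)
    m=(hsv[...,0]>5)&(hsv[...,0]<22)&(hsv[...,1]>150)&(hsv[...,2]>120)
    R=np.zeros_like(m)
    if n=="top":R[290:400,340:480]=1
    else:R[130:190,190:240]=1
    m&=R;v,u=np.nonzero(m);print(n,m.sum(),u.min(),u.max(),v.min(),v.max(),"z",np.percentile(X[m][:,2],[5,50,95]),"xy",np.median(X[m],0), cv2.minAreaRect(np.c_[u,v].astype(np.float32)))
    print(" depth noise bench z",np.std(X[400:420,440:460,2]),np.median(X[400:420,440:460,2]))
    # housing top
    zz=(abs(X[...,2]-.061)<.004)
    R[:]=0
    if n=="top":R[315:360,130:240]=1
    else:R[200:245,400:505]=1
    q=zz&R;v,u=np.nonzero(q);pts=X[q][:,:2].astype(np.float32);print(" housing",q.sum(),cv2.minAreaRect(pts),np.median(X[q],0))
t=cv2.imread("pics/top0.png")
a=cv2.resize(t[285:385,355:465],None,fx=6,fy=6,interpolation=cv2.INTER_CUBIC)
b=cv2.resize(t[257:362,133:240],None,fx=6,fy=6,interpolation=cv2.INTER_CUBIC)
for im,n,x0,y0 in((a,"rackc",355,285),(b,"readerc",133,257)):
    for k in range(0,im.shape[1],60):cv2.putText(im,str(x0+k//6),(k,10),0,.4,(0,255,0));cv2.line(im,(k,12),(k,18),(0,255,0))
    for k in range(0,im.shape[0],60):cv2.putText(im,str(y0+k//6),(0,k+4),0,.4,(0,255,0))
    cv2.imwrite(f"pics/{n}.png",im[:600])
E
```

```text
top 188 442 449 316 368 z [0.10474279 0.11179986 0.11619025] xy [ 0.48196579 -0.24642247  0.11179986] ((446.4146728515625, 342.10882568359375), (4.985272407531738, 52.153621673583984), 4.39870548248291)
 depth noise bench z 0.06138774497952452 0.0004076099277933176
 housing 2503 ((0.4858751595020294, 0.24311232566833496), (0.05985822528600693, 0.16955827176570892), 1.5878276824951172) [0.48568026 0.24225711 0.0613914 ]
scene 103 200 224 145 177 z [0.10293529 0.10856802 0.11196255] xy [ 0.49244819 -0.24340626  0.10856802] ((212.8518524169922, 161.2890167236328), (4.995122909545898, 38.056766510009766), 39.40066146850586)
 depth noise bench z 0.04386631004569158 -0.0009421424364438602
 housing 1973 ((0.5164032578468323, 0.24850615859031677), (0.12300882488489151, 0.16989082098007202), 2.730592966079712) [0.49181803 0.24570575 0.05996091]
```

View pics/rackc.png

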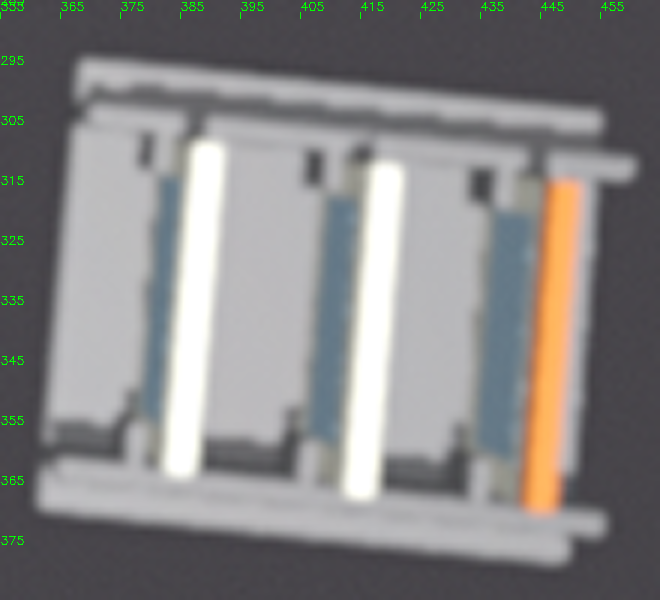

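View pics/readerc.png

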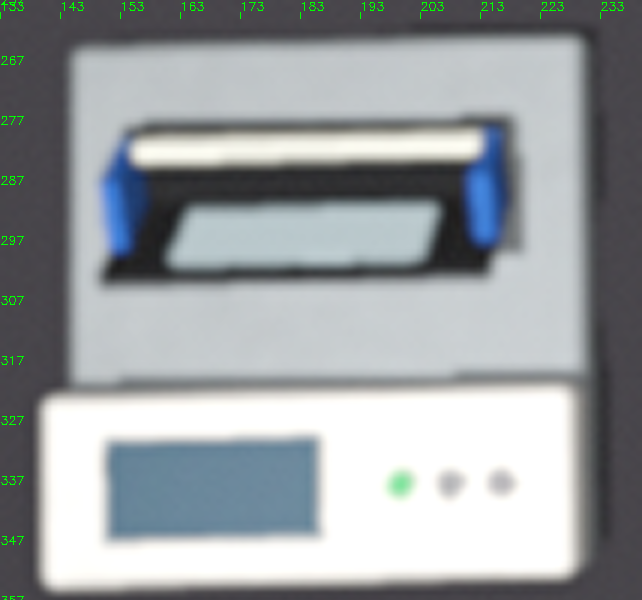

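Run:
```python
from h import *
cv=lambda pts,x0,y0:(np.array(pts)+.5)/6-.5+[x0,y0]
for nm,q in dict(orange=[(548,182),(583,182),(523,510),(558,512)],w1=[(190,142),(225,142),(163,474),(200,480)],w2=[(370,162),(405,162),(341,497),(378,502)]).items():
    P=onplane("top",cv(q,355,285),.112);f=P[:2].mean(0);n=P[2:].mean(0);d=f-n
    print(nm,"ctr",(f+n)/2,"len",np.linalg.norm(d),"yaw",np.degrees(np.arctan2(d[1],d[0])))
P=onplane("top",cv([(40,398),(575,385),(580,575),(45,592)],133,257),.061)
print("housing\n",P.round(4),P.mean(0));e=P[0]-P[1];e2=P[3]-P[2];print("yaw of y",np.degrees(np.arctan2(-e[0],e[1])),np.degrees(np.arctan2(-e2[0],e2[1])))
# plinth far corners z=.03; housing edge z
P=onplane("top",cv([(72,48),(585,38)],133,257),.030);print("plinth far",P.round(4));e=P[0]-P[1];print(np.degrees(np.arctan2(-e[0],e[1])))
# depth-based reader: housing contour & backrest plane
X=cloud("top",np.load("top0.npy"));
q=np.zeros((480,640),bool);q[315:360,130:240]=1;q&=abs(X[...,2]-.061)<.004
r=cv2.minAreaRect((X[q][:,:2]*1000).astype(np.float32));print(r)
b=X[292:301,164:203].reshape(-1,3);c=b.mean(0);_,s,V=np.linalg.svd(b-c);print("backrest c",c,"n",V[2],"std",s[2]/len(b)**.5)
# lip top: 
P=onplane("top",cv([(130,152),(483,143)],133,257),.042+.0215*.5+.006*.866);print("lip ends",P.round(4),P.mean(0).round(4))
# blue cheeks inner/centre: use top corners
```

```text
orange ctr [ 0.4835585  -0.24828154  0.112     ] len 0.099886468246385 yaw -5.284753515974727
w1 ctr [ 0.49423664 -0.13892077  0.112     ] len 0.10184825013203179 yaw -4.864285941059207
w2 ctr [ 0.48806913 -0.19354867  0.112     ] len 0.10258420709303587 yaw -5.4278672368273355
housing
 [[0.514  0.3311 0.061 ]
 [0.519  0.1596 0.061 ]
 [0.4588 0.157  0.061 ]
 [0.4526 0.3276 0.061 ]] [0.48609407 0.24382553 0.061     ]
yaw of y 1.6514308988213715 2.0748716393133115
plinth far [[0.6282 0.3328 0.03  ]
 [0.6323 0.1625 0.03  ]]
1.3751349745284767
((485.87518310546875, 243.1123504638672), (59.85822677612305, 169.55828857421875), 1.587841272354126)
backrest c [0.56599887 0.24555482 0.073219  ] n [-0.99993129 -0.00504847 -0.01057932] std 0.0049206756723381454
lip ends [[0.593  0.3053 0.0579]
 [0.5964 0.1911 0.0579]] [0.5947 0.2482 0.0579]
```

```bash
cat >> h.py <<'E'
from scipy.spatial.transform import Rotation as Ro
def rel(p,R):
    from cell import robot
    s=robot.get_state();p0=s["tool_pos"];R0=s["tool_rot"]
    print("t",s["t"],"F",s["wrist_force"].round(2),"M",s["moment"].round(3),"open",round(s["opening"],4),"q",s["joint_pos"].round(2))
    return np.r_[Ro.from_matrix(R0.T@R).as_rotvec(degrees=True)/6,R0.T@(np.array(p)-p0)/.025].round(3)
def cols(y,z):
    y=np.array(y,float);z=np.array(z,float);y/=np.linalg.norm(y);z/=np.linalg.norm(z);return np.c_[np.cross(y,z),y,z]
a=np.radians(-5.3);Rr=cols([-np.sin(a),np.cos(a),0],[0,0,-1]);OC=np.array([.4836,-.2483])
b=np.radians(1.6);px=np.array([np.cos(b)*.866,np.sin(b)*.866,.5]);pz=np.array([-np.cos(b)*.5,-np.sin(b)*.5,.866]);py=np.array([-np.sin(b),np.cos(b),0]);PO=np.array([.578,.2467,.042])
Rp=cols(px,-pz)
E
python3 -c "
from h import *
print(rel([*OC,.40],Rr))"
```

```text
t 0.1 F [ 0.18 -0.39  0.13] M [ 0.011 -0.041  0.031] open 0.0855 q [ 1.02  0.38  1.3   0.    1.46 -0.22]
[-1.2000e-02 -4.0000e-03 -2.2850e+00 -2.1525e+01 -2.5087e+01  1.9300e-01]
```

{"op": "jog_arm", "data": {
  "moves": [
    [0,0,-2.285,-21.5,-25.1,0,0.4],
    [0,0,-2.285,-21.5,-25.1,0,0.4],
    [0,0,-2.285,-21.5,-25.1,0,0.4],
    [0,0,-2.285,-21.5,-25.1,0,0.4],
    [0,0,-2.285,-21.5,-25.1,0,0.4],
    [0,0,-2.285,-21.5,-25.1,0,0.4],
    [0,0,-2.285,-21.5,-25.1,0,0.4],
    [0,0,-2.285,-21.5,-25.1,0,0.4]
  ],
  "squeeze": 40
}}

```text
t: 0.9
tool_pos: [0.3255, 0.148, 0.4048]
tool_rot: [[-0.996, 0.092, -0.0], [0.092, 0.996, -0.001], [0.0, -0.001, -1.0]]
wrist_force: [2.2, 0.8, -0.1]
opening: 0.0339
```

```bash
python3 -c "
from h import *
print(rel([*OC,.40],Rr))"
```

```text
t 0.9 F [ 2.19  0.84 -0.12] M [-0.005 -0.016 -0.007] open 0.0339 q [ 0.09  0.03  1.76 -0.    1.35 -1.39]
[-1.1000e-02 -4.0000e-03  3.0000e-03 -7.7550e+00 -1.5203e+01  2.0600e-01]
```

{"op": "jog_arm", "data": {
  "moves": [
    [0,0,0,-7.75,-15.2,0.2,0.4],
    [0,0,0,-7.75,-15.2,0.2,0.4],
    [0,0,0,-7.75,-15.2,0.2,0.4],
    [0,0,0,-7.75,-15.2,0.2,0.4],
    [0,0,0,-7.75,-15.2,0.2,0.4],
    [0,0,0,-7.75,-15.2,0.2,0.4],
    [0,0,0,-7.75,-15.2,0.2,0.4],
    [0,0,0,-7.75,-15.2,0.2,0.4]
  ]
}}

```text
t: 1.7
tool_pos: [0.4733, -0.2241, 0.4001]
tool_rot: [[-0.996, 0.093, -0.001], [0.093, 0.996, -0.001], [0.001, -0.001, -1.0]]
wrist_force: [0.6, 0.7, 0.5]
opening: 0.0344
```

```bash
python3 -c "
from h import *
print(rel([*OC,.30],Rr))"
```

```text
t 1.7 F [0.59 0.69 0.51] M [-0.051 -0.029  0.001] open 0.0344 q [-0.67  0.34  1.38 -0.    1.43 -2.15]
[-6.000e-03 -8.000e-03 -2.000e-03 -5.010e-01 -9.240e-01  4.005e+00]
```

{"op": "jog_arm", "data": {
  "moves": [
    [0,0,0,-0.5,-0.92,0,0.4],
    [0,0,0,-0.5,-0.92,1,0.4],
    [0,0,0,-0.5,-0.92,2,0.4],
    [0,0,0,-0.5,-0.92,3,0.4],
    [0,0,0,-0.5,-0.92,4,0.4],
    [0,0,0,-0.5,-0.92,4,0.4],
    [0,0,0,-0.5,-0.92,4,0.4]
  ]
}}

```text
t: 2.4
tool_pos: [0.4838, -0.2483, 0.3005]
tool_rot: [[-0.996, 0.092, -0.001], [0.092, 0.996, -0.0], [0.001, -0.0, -1.0]]
wrist_force: [0.3, -0.5, 0.0]
opening: 0.0337
```

Run:
```python
from h import *
from cell import capture
print(rel([*OC,.251],Rr))
a=capture("scene")[0][110:235,170:300];b=capture("top")[0][270:395,350:480]
im=np.hstack([cv2.resize(x,None,fx=3,fy=4.6,interpolation=cv2.INTER_CUBIC) for x in(a,b)])
cv2.imwrite("pics/g1.png",im[:,:,::-1])
```

```text
t 2.4 F [ 0.26 -0.52  0.01] M [ 0.007  0.063 -0.038] open 0.0337 q [-0.69  0.47  1.48 -0.    1.2  -2.17]
[-5.000e-03 -1.000e-02 -1.000e-03  4.000e-03  0.000e+00  1.982e+00]
```

View pics/g1.png

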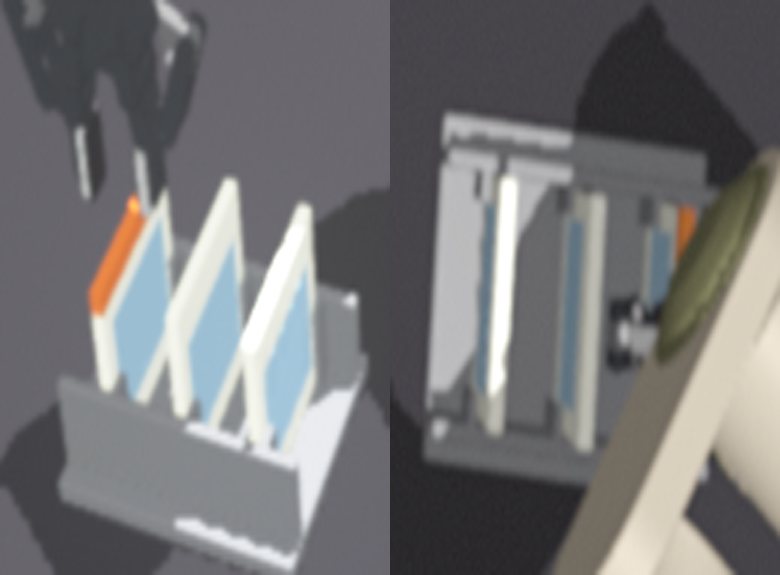

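The jaw tips (left crop, ~(88,190) and ~(148,205)) straddle the orange edge and clear the middle cassette. I'll descend and close.

{"op": "jog_arm", "data": {
  "moves": [
    [0,0,0,0,0,0.5,0.4],
    [0,0,0,0,0,1,0.4],
    [0,0,0,0,0,1.5,0.4],
    [0,0,0,0,0,2,0.4],
    [0,0,0,0,0,2,0.4]
  ]
}}

```text
t: 3.0
tool_pos: [0.4836, -0.2482, 0.2502]
tool_rot: [[-0.996, 0.092, -0.001], [0.092, 0.996, -0.001], [0.001, -0.001, -1.0]]
wrist_force: [-0.4, -0.4, -0.9]
opening: 0.0341
```

{"op": "jog_arm", "data": {
  "moves": [
    [0,0,0,0,0,0,0.3],
    [0,0,0,0,0,0,0.2],
    [0,0,0,0,0,0,0.12],
    [0,0,0,0,0,0,0],
    [0,0,0,0,0,0,0],
    [0,0,0,0,0,0,0]
  ],
  "squeeze": 40
}}

```text
t: 3.6
tool_pos: [0.4837, -0.2483, 0.2508]
tool_rot: [[-0.996, 0.092, 0.0], [0.092, 0.996, -0.001], [-0.0, -0.001, -1.0]]
wrist_force: [0.2, 0.3, 6.6]
opening: 0.0078
```

```bash
python3 -c "
from h import *
print(rel([*OC,.251],Rr))"
```

```text
t 3.6 F [0.17 0.27 6.6 ] M [ 0.104  0.041 -0.026] open 0.0078 q [-0.69  0.53  1.54 -0.    1.07 -2.17]
[-0.013  0.002 -0.001  0.006  0.    -0.008]
```

{"op": "jog_arm", "data": {
  "moves": [
    [0,0,0,0,0,-0.3,0],
    [0,0,0,0,0,-0.8,0],
    [0,0,0,0,0,-1.4,0],
    [0,0,0,0,0,-2.2,0],
    [0,0,0,0,0,-3,0],
    [0,0,0,0,0,-3.8,0],
    [0,0,0,0,0,-4.8,0],
    [0,0,0,0,0,-6,0]
  ]
}}

```text
t: 4.4
tool_pos: [0.4835, -0.2479, 0.4014]
tool_rot: [[-0.996, 0.092, -0.001], [0.092, 0.996, -0.0], [0.001, -0.0, -1.0]]
wrist_force: [-0.3, -0.5, 0.2]
opening: 0.0075
```

Run:
```python
from h import *
from cell import capture
print(rel([.45,0,.42],cols([1,1,0],[0,0,-1])))
p,d=capture("scene");np.save("s1.npy",d);cv2.imwrite("pics/s1f.png",p[:,:,::-1])
a=p[50:240,130:330]
cv2.imwrite("pics/g2.png",cv2.resize(a,None,fx=3,fy=3,interpolation=cv2.INTER_CUBIC)[:,:,::-1])
```

```text
t 4.4 F [-0.26 -0.51  0.15] M [-0.022 -0.017  0.034] open 0.0075 q [-0.69  0.37  1.32 -0.    1.45 -2.17]
[-7.000e-03 -1.200e-02  6.615e+00  2.252e+00  9.751e+00 -7.420e-01]
```

View pics/g2.png

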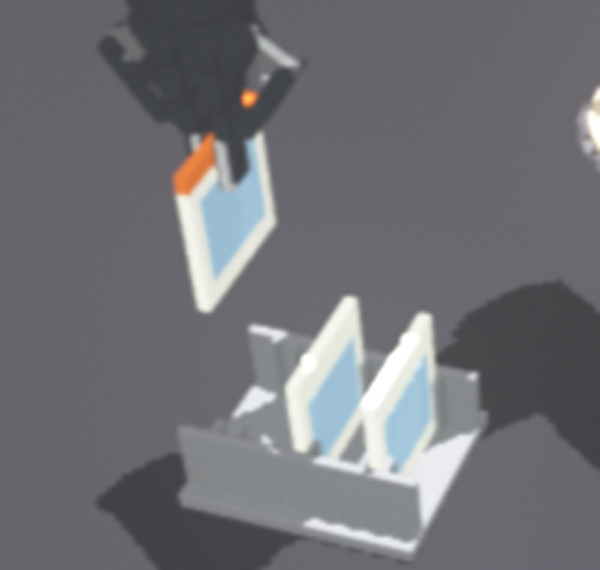

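Run:
```python
from h import *
from cell import robot
s=robot.get_state();R=s["tool_rot"];t=s["tool_pos"]
for dx in(-.05,.05):
  for dy in(-.004,.004): print(dx,dy,proj("scene",t+R@[dx,dy,.2388]).round(1))
print("observed near bottom (198.5..199.5,153.5), far (221.5,124)")
print(rel([.45,0,.42],cols([np.cos(b),np.sin(b),0],[0,0,-1])))
```

```text
-0.05 -0.004 [[193.  150.8]]
-0.05 0.004 [[196.7 151.6]]
0.05 -0.004 [[215.1 121.5]]
0.05 0.004 [[218.7 122.2]]
observed near bottom (198.5..199.5,153.5), far (221.5,124)
t 4.45 F [-0.8  -0.83  4.57] M [-0.079 -0.025 -0.014] open 0.0077 q [-0.69  0.37  1.31 -0.    1.45 -2.17]
[ 0.     0.087 13.85   2.257  9.752 -0.591]
```

The cassette hangs square in the jaws, with the orange strip visible on both sides of the finger at (195,165). Both white cassettes are still standing. The scene camera reads about 4 mm towards +y, as it also did on the reader, so I'll trust the top camera.

{"op": "jog_arm", "data": {
  "moves": [
    [0,0,1.3,0.1,0.4,-0.6,0],
    [0,0,2.6,0.3,1.4,-0.6,0],
    [0,0,3.9,0.7,2.6,-0.6,0],
    [0,0,5.2,1.0,3.9,-0.6,0],
    [0,0,6.5,1.3,5.2,-0.6,0],
    [0,0,7.8,1.6,6.5,-0.6,0],
    [0,0,9.1,1.9,7.8,-0.6,0],
    [0,0,10.4,2.25,9.75,-0.6,0]
  ]
}}

```text
t: 5.25
tool_pos: [0.4503, -0.0035, 0.4204]
tool_rot: [[-0.384, 0.923, 0.006], [0.923, 0.384, -0.006], [-0.008, 0.003, -1.0]]
wrist_force: [0.8, -0.5, -1.5]
opening: 0.0076
```

Run:
```python
from h import *
B=PO+.007*px+.12*pz+.2388*pz
print(B,rel(B,Rp))
```

```text
t 5.25 F [ 0.79 -0.52 -1.49] M [ 0.018 -0.03  -0.015] open 0.0076 q [-0.27  0.19  1.53 -0.    1.42 -0.66]
[0.40472958 0.24186012 0.3562208 ] [-4.903 -0.845  3.432  9.782  2.077  2.493]
```

{"op": "jog_arm", "data": {
  "moves": [
    [-0.6,-0.1,0.4,1.0,0.2,0,0],
    [-1.4,-0.25,1.0,2.8,0.6,0.2,0],
    [-2.3,-0.4,1.6,4.6,1.0,0.6,0],
    [-3.2,-0.55,2.2,6.4,1.4,1.2,0],
    [-4.1,-0.7,2.85,8.2,1.75,1.8,0],
    [-4.9,-0.845,3.43,9.78,2.08,2.49,0],
    [-4.9,-0.845,3.43,9.78,2.08,2.49,0],
    [-4.9,-0.845,3.43,9.78,2.08,2.49,0]
  ]
}}

```text
t: 6.05
tool_pos: [0.4041, 0.2429, 0.3557]
tool_rot: [[-0.031, 0.867, 0.498], [1.0, 0.027, 0.015], [-0.001, 0.498, -0.867]]
wrist_force: [0.2, -0.2, -1.5]
opening: 0.0075
```

Run:
```python
from h import *
from cell import capture,robot
B=PO+.007*px+.02*pz+.2388*pz
print(B,rel(B,Rp))
p,d=capture("scene");cv2.imwrite("pics/s2f.png",p[:,:,::-1])
a=cv2.resize(p[130:300,370:530],None,fx=3,fy=3,interpolation=cv2.INTER_CUBIC)
q=capture("top")[0];c=cv2.resize(q[250:420,120:260],None,fx=2,fy=3,interpolation=cv2.INTER_CUBIC)
cv2.imwrite("pics/g3.png",np.hstack([a,c])[:,:,::-1])
s=robot.get_state();R=s["tool_rot"];t=s["tool_pos"]
for dx in(-.05,.05):print(proj("scene",t+R@[dx,0,.2388]).round(1))
print("pocket ledge ends",proj("scene",[PO+.05*py,PO-.05*py]).round(1))
```

```text
t 6.05 F [ 0.19 -0.23 -1.51] M [ 0.046  0.309 -0.001] open 0.0075 q [ 0.32  0.24  1.7  -0.22  0.71  0.41]
[0.45471009 0.2432562  0.2696208 ] [-0.02  -0.008  0.026 -0.047  0.041  3.995]
[[431.2 189.5]]
[[487.7 196.6]]
pocket ledge ends [[475.8 258.8]
 [421.5 251.1]]
```

View pics/g3.png

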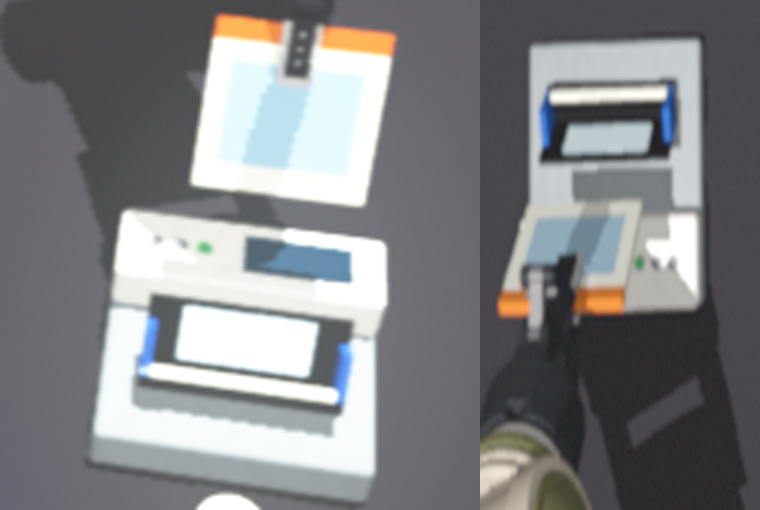

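Run:
```python
from h import *
from cell import robot
s=robot.get_state();R=s["tool_rot"];t=s["tool_pos"]
L=[PO+.0215*px+.006*pz+k*py for k in(-.056,.056)]
for n in("scene","top"):
    print(n,"lip pred",proj(n,L).round(1).tolist(),"bottom pred (away face)",proj(n,[t+R@[k,.004,.2388] for k in(-.05,.05)]).round(1).tolist(), "near face",proj(n,[t+R@[k,-.004,.2388] for k in(-.05,.05)]).round(1).tolist(),
     "grasp", proj(n,t+R@[0,0,.155]).round(1))
print("obs scene lip (416.7,254) (482.7,261.7), bottom (434,192.3),(491.7,199); top bottom (142.5,317.7),(201,317.7)")
```

```text
scene lip pred [[418.7, 251.0], [480.7, 259.8]] bottom pred (away face) [[431.2, 190.0], [487.9, 197.1]] near face [[431.1, 189.1], [487.5, 196.2]] grasp [[467.2 146.6]]
top lip pred [[213.0, 281.1], [155.3, 282.4]] bottom pred (away face) [[201.5, 316.7], [145.2, 318.1]] near face [[201.9, 320.6], [145.8, 321.9]] grasp [[163.6 346.2]]
obs scene lip (416.7,254) (482.7,261.7), bottom (434,192.3),(491.7,199); top bottom (142.5,317.7),(201,317.7)
```

Left crop: the cassette is above and behind the pocket, and parallel to it. Its bottom ends are at scene (434,192) and (492,199). Both cameras put it about 4 mm too far towards +y in the hand compared with the pocket, so I'll correct by -4 mm while going down.

{"op": "jog_arm", "data": {
  "moves": [
    [0,0,0,-0.1,0.04,0.4,0],
    [0,0,0,-0.2,0.04,1.0,0],
    [0,0,0,-0.2,0.04,1.7,0],
    [0,0,0,-0.2,0.04,2.3,0],
    [0,0,0,-0.2,0.04,2.8,0],
    [0,0,0,-0.2,0.04,2.8,0]
  ]
}}

```text
t: 6.75
tool_pos: [0.4417, 0.2367, 0.295]
tool_rot: [[-0.027, 0.867, 0.497], [1.0, 0.024, 0.012], [-0.001, 0.497, -0.868]]
wrist_force: [0.1, -0.6, -0.1]
opening: 0.0073
```

Run:
```python
from h import *
from cell import capture,robot
B=PO+.007*px+.2388*pz-.004*py
print(B,rel(B,Rp))
p,d=capture("scene")
a=cv2.resize(p[180:290,395:505],None,fx=5,fy=5,interpolation=cv2.INTER_CUBIC)
cv2.imwrite("pics/g4.png",a[:,:,::-1])
```

```text
t 6.75 F [ 0.09 -0.63 -0.08] M [0.004 0.352 0.02 ] open 0.0073 q [ 0.28  0.37  1.72 -0.24  0.56  0.42]
[0.46481788 0.23953698 0.2523008 ] [-0.03   0.015 -0.004  0.089 -0.046  1.945]
```

View pics/g4.png

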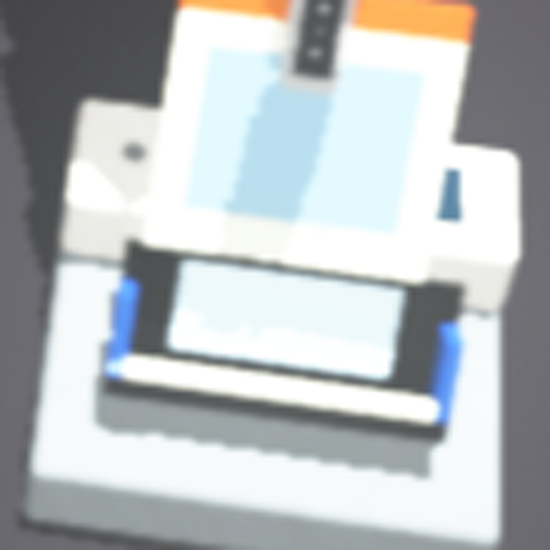

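The bottom edge is at crop (143,245)-(430,282), entering between the cheeks at about x=120 and 440. It needs roughly 2 mm towards +y, which matches the computed remainder.

{"op": "jog_arm", "data": {
  "moves": [
    [0,0,0,0.09,-0.04,0.3,0],
    [0,0,0,0.09,-0.04,0.7,0],
    [0,0,0,0.09,-0.04,1.1,0],
    [0,0,0,0.09,-0.04,1.4,0],
    [0,0,0,0.09,-0.04,1.6,0],
    [0,0,0,0.09,-0.04,1.6,0]
  ]
}}

```text
t: 7.4
tool_pos: [0.4606, 0.2397, 0.26]
tool_rot: [[-0.027, 0.867, 0.497], [1.0, 0.024, 0.013], [-0.001, 0.497, -0.868]]
wrist_force: [-0.8, -0.1, -0.6]
opening: 0.0077
```

Run:
```python
from h import *
B=PO+.007*px+.2388*pz-.004*py
print(B,rel(B,Rp))
```

```text
t 7.4 F [-0.82 -0.07 -0.58] M [-0.002  0.335 -0.005] open 0.0077 q [ 0.27  0.45  1.71 -0.26  0.49  0.45]
[0.46481788 0.23953698 0.2523008 ] [-0.029  0.013 -0.001 -0.01  -0.008  0.352]
```

{"op": "jog_arm", "data": {
  "moves": [
    [0,0,0,0,0,0.06,0],
    [0,0,0,0,0,0.12,0],
    [0,0,0,0,0,0.18,0],
    [0,0,0,0,0,0.24,0],
    [0,0,0,0,0,0.28,0],
    [0,0,0,0,0,0.28,0]
  ]
}}

```text
t: 8.0
tool_pos: [0.4641, 0.2398, 0.2539]
tool_rot: [[-0.027, 0.867, 0.497], [1.0, 0.024, 0.012], [-0.001, 0.497, -0.868]]
wrist_force: [0.1, -0.5, -1.3]
opening: 0.0073
```

{"op": "jog_arm", "data": {
  "moves": [
    [0,0,0,0,0,0.04,0],
    [0,0,0,0,0,0.08,0],
    [0,0,0,0,0,0.08,0]
  ]
}}

```text
t: 8.3
tool_pos: [0.4649, 0.2398, 0.2526]
tool_rot: [[-0.027, 0.867, 0.498], [1.0, 0.024, 0.012], [-0.001, 0.498, -0.867]]
wrist_force: [-4.9, -1.4, 5.1]
opening: 0.0074
```

Run:
```python
from h import *
B=PO+.007*px+.2388*pz-.004*py
print(B,rel(B,Rp))
```

```text
t 8.3 F [-4.9  -1.44  5.13] M [-0.159  0.437 -0.142] open 0.0074 q [ 0.27  0.47  1.71 -0.27  0.47  0.45]
[0.46481788 0.23953698 0.2523008 ] [-0.026  0.014 -0.001 -0.009 -0.008  0.01 ]
```

{"op": "jog_arm", "data": {
  "moves": [
    [0,0,0,0,-0.04,0,0],
    [0,0,0,0,-0.08,0,0],
    [0,0,0,0,-0.12,0,0],
    [0,0,0,0,-0.12,0,0]
  ]
}}

```text
t: 8.7
tool_pos: [0.4623, 0.2397, 0.2511]
tool_rot: [[-0.027, 0.867, 0.498], [1.0, 0.024, 0.013], [-0.001, 0.498, -0.867]]
wrist_force: [-0.3, 0.5, 0.6]
opening: 0.0072
```

Run:
```python
from h import *
from cell import robot
B=PO+.004*px+.2388*pz-.004*py
print(B,rel(B,Rp));print(robot.get_state()["tool_rot"].T@robot.get_state()["wrist_force"])
```

```text
t 8.7 F [-0.33  0.46  0.59] M [0.091 0.161 0.034] open 0.0072 q [ 0.27  0.47  1.72 -0.27  0.47  0.46]
[0.46222089 0.23946444 0.2508008 ] [-0.023  0.013 -0.    -0.01  -0.008  0.011]
[ 0.46812402  0.02340466 -0.67246893]
```

{"op": "jog_arm", "data": {
  "moves": [
    [0,0,0,0,-0.04,0,0],
    [0,0,0,0,-0.08,0,0],
    [0,0,0,0,-0.08,0,0]
  ]
}}

```text
t: 9.0
tool_pos: [0.4613, 0.2397, 0.2507]
tool_rot: [[-0.027, 0.865, 0.501], [1.0, 0.024, 0.013], [-0.001, 0.501, -0.866]]
wrist_force: [5.6, -0.1, -0.1]
opening: 0.0078
```

Run:
```python
from h import *
from cell import robot,capture
B=PO+.004*px+.2388*pz-.004*py
print(B,rel(B,Rp));print(robot.get_state()["tool_rot"].T@robot.get_state()["wrist_force"])
p,d=capture("scene")
a=cv2.resize(p[180:290,395:505],None,fx=5,fy=5,interpolation=cv2.INTER_CUBIC)
cv2.imwrite("pics/g5.png",a[:,:,::-1])
```

```text
t 9.0 F [ 5.65 -0.14 -0.14] M [-0.145 -0.802 -0.063] open 0.0078 q [ 0.27  0.47  1.72 -0.28  0.46  0.46]
[0.46222089 0.23946444 0.2508008 ] [ 0.009  0.007 -0.002 -0.009  0.032  0.014]
[-0.29100467  4.8138168   2.94599752]
```

View pics/g5.png

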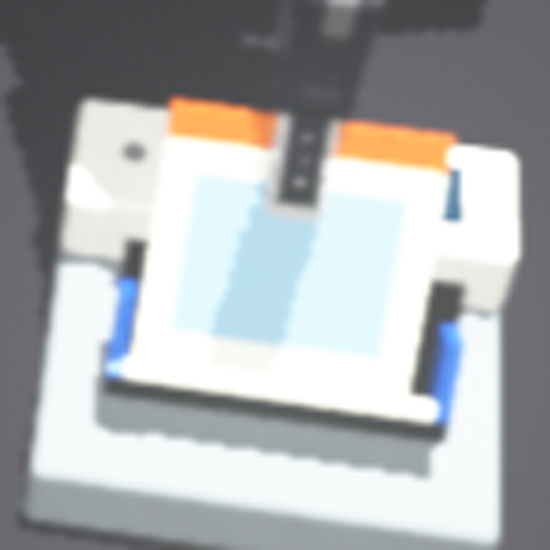

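The cassette is between the cheeks, its bottom edge at the lip line ((130,370)-(430,400)), and backrest contact is felt. Now I'll ease the side load and press down to the ledge.

{"op": "jog_arm", "data": {
  "moves": [
    [0,0,0,0,0.0,0,0],
    [0,0,0,0,0.02,0.04,0],
    [0,0,0,0,0.02,0.08,0],
    [0,0,0,0,0.02,0.08,0]
  ]
}}

```text
t: 9.45
tool_pos: [0.4617, 0.2397, 0.2507]
tool_rot: [[-0.028, 0.865, 0.501], [1.0, 0.024, 0.013], [-0.001, 0.501, -0.865]]
wrist_force: [-14.4, -5.4, 21.8]
opening: 0.0079
```

Run:
```python
from h import *
from cell import robot,capture
B=PO+.004*px+.2388*pz-.004*py
print(B,rel(B,Rp));print(robot.get_state()["tool_rot"].T@robot.get_state()["wrist_force"])
```

```text
t 9.45 F [-14.41  -5.44  21.82] M [-0.507  0.819 -0.312] open 0.0079 q [ 0.27  0.47  1.72 -0.28  0.46  0.46]
[0.46222089 0.23946444 0.2508008 ] [ 0.014  0.009  0.001 -0.01   0.021  0.008]
[ -5.06310072  -1.65746843 -26.17156563]
```

{"op": "jog_arm", "data": {
  "moves": [
    [0,0,0,0,0,-0.05,0],
    [0,0,0,0,0,-0.05,0],
    [0,0,0,0,0,-0.05,0.11],
    [0,0,0,0,0,-0.05,0.14],
    [0,0,0,0,0,-0.05,0.2],
    [0,0,0,0,0,-0.05,0.3],
    [0,0,0,0,0,-0.05,0.35],
    [0,0,0,0,0,-0.05,0.35]
  ],
  "squeeze": 20
}}

```text
t: 10.25
tool_pos: [0.461, 0.2397, 0.2517]
tool_rot: [[-0.028, 0.865, 0.501], [1.0, 0.024, 0.013], [-0.001, 0.501, -0.865]]
wrist_force: [0.3, -0.6, -0.4]
opening: 0.03
```

{"op": "jog_arm", "data": {
  "moves": [
    [0,0,0,0,0,-0.3,0.35],
    [0,0,0,0,0,-0.8,0.35],
    [0,0,0,0,0,-1.5,0.35],
    [0,0,0,0,0,-2.5,0.35],
    [0,0,0,0,0,-3.5,0.35],
    [0,0,0,0,0,-4.5,0.35],
    [0,0,0,0,0,-4.5,0.35],
    [0,0,0,0,0,-4.5,0.35]
  ]
}}

```text
t: 11.05
tool_pos: [0.4042, 0.2382, 0.3497]
tool_rot: [[-0.028, 0.864, 0.502], [1.0, 0.024, 0.014], [-0.0, 0.502, -0.865]]
wrist_force: [-0.2, -0.2, -0.7]
opening: 0.0297
```

Run:
```python
from h import *
from cell import robot,capture
print(rel([.4,.2,.3],Rp))
p,d=capture("scene");q,dt=capture("top")
cv2.imwrite("pics/s6.png",p[:,:,::-1]);cv2.imwrite("pics/t6.png",q[:,:,::-1])
a=cv2.resize(p[180:290,395:505],None,fx=4,fy=5,interpolation=cv2.INTER_CUBIC)
c=cv2.resize(q[255:365,130:240],None,fx=3,fy=5,interpolation=cv2.INTER_CUBIC)
cv2.imwrite("pics/g6.png",np.hstack([a,c])[:,:,::-1])
for n in("scene","top"):
  print(n,"pred corners",proj(n,[PO+.008*px+k*py+z*pz for k in(-.05,.05) for z in(0,.1)]).round(1).tolist())
X=cloud("scene",d)[205:250,425:480].reshape(-1,3);Y=(X-PO)@np.c_[px,py,pz]
A=np.c_[Y[:,1:],np.ones(len(Y))];w=np.linalg.lstsq(A,Y[:,0],rcond=None)[0];print("face plane x=a*y+b*z+c",w,"median x",np.median(Y[:,0]))
```

```text
t 11.05 F [-0.17 -0.18 -0.7 ] M [-0.012  0.218  0.03 ] open 0.0297 q [ 0.3   0.25  1.71 -0.22  0.68  0.41]
[ 0.026  0.004  0.002 -1.521 -1.182  1.613]
scene pred corners [[421.5, 252.4], [429.6, 200.5], [476.1, 260.2], [485.9, 207.7]]
top pred corners [[211.0, 285.8], [203.2, 312.3], [160.0, 287.0], [147.9, 313.6]]
face plane x=a*y+b*z+c [-0.18127881  0.79833288 -0.03871696] median x 0.006660997077491567
```

View pics/g6.png

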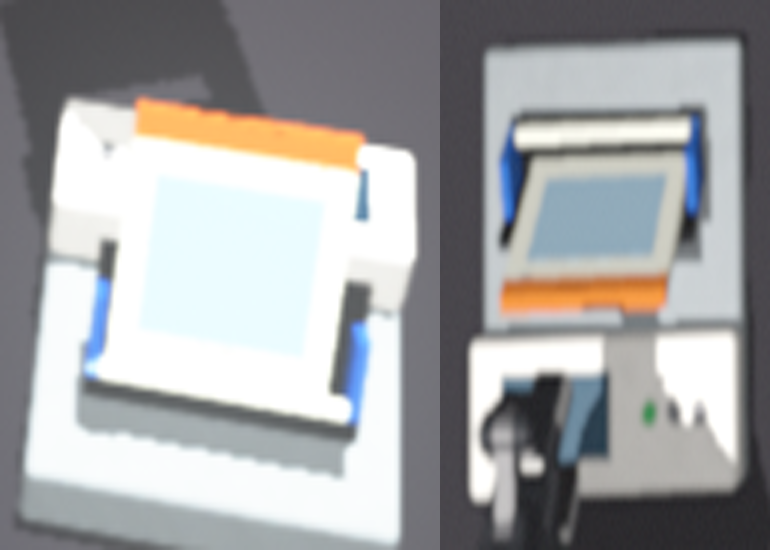

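Run:
```python
from h import *
from cell import capture
for n in("scene","top"):
  d=np.median([capture(n)[1] for _ in range(5)],0);C=cloud(n,d)
  c=proj(n,[PO+.008*px+k*py+z*pz for k,z in((-.04,.015),(.04,.015),(.04,.09),(-.04,.09))])
  m=np.zeros((480,640),np.uint8);cv2.fillConvexPoly(m,c.astype(np.int32),1)
  Y=(C[(m>0)&(d>0)]-PO)@np.c_[px,py,pz]
  ok=abs(Y[:,0]-np.median(Y[:,0]))<.012
  for _ in range(4):
    A=np.c_[Y[:,1:],np.ones(len(Y))];w=np.linalg.lstsq(A[ok],Y[ok,0],rcond=None)[0];r=Y[:,0]-A@w;ok=abs(r)<2.5*r[ok].std()
  print(n,ok.sum(),len(Y),"tilt deg a,b",np.degrees(w[:2]).round(2),"c",w[2].round(4),"std",r[ok].std())
  p,_=capture(n);h=cv2.cvtColor(p,cv2.COLOR_RGB2HSV);o=((h[...,0]>5)&(h[...,0]<22)&(h[...,1]>130)&(h[...,2]>90)).astype(np.uint8)
  v0,v1,u0,u1=(190,220,420,495) if n=="scene" else (300,325,140,215)
  vv,uu=np.nonzero(o[v0:v1,u0:u1]);print("  orange rect",cv2.minAreaRect(np.c_[uu+u0,vv+v0].astype(np.float32)))
  e=proj(n,[PO+.004*px+k*py+.094*pz for k in(-.05,.05)]);print("  pred",e.round(1).tolist(),np.degrees(np.arctan2(*(e[1]-e[0])[::-1])))
```

```text
scene 1822 1858 tilt deg a,b [ 0.02 -0.74] c 0.0074 std 0.0010143697898846037
  orange rect ((457.1542663574219, 206.1505584716797), (55.44339370727539, 6.725637435913086), 7.431407928466797)
  pred [[429.1, 203.2], [485.1, 210.4]] 7.370388829296747
top 891 908 tilt deg a,b [-0.1  -0.61] c 0.0086 std 0.0005520248591675689
  orange rect ((177.51156616210938, 313.5323486328125), (5.955114841461182, 53.11788558959961), 88.75463104248047)
  pred [[203.9, 312.5], [149.0, 313.8]] 178.65966896585482
```

Run:
```python
import cv2,numpy as np
from cell import robot
for n,rs in(("scene",dict(block=(295,370,265,358),bottle=(290,375,408,466),white=(150,205,228,280))),("top",dict(block=(155,218,258,338),bottle=(160,212,165,216),whites=(300,370,375,425)))):
  a=cv2.imread(f"pics/{n}0.png").astype(int);b=cv2.imread(f"pics/{n[0]}6.png").astype(int)
  for k,(v0,v1,u0,u1) in rs.items():
    d=abs(a-b).max(2)[v0:v1,u0:u1];print(n,k,"changed frac",(d>40).mean().round(3))
print(robot.get_state()["t"]);robot.hand_in()
```

```text
scene block changed frac 0.0
scene bottle changed frac 0.0
scene white changed frac 0.0
top block changed frac 0.0
top bottle changed frac 0.0
top whites changed frac 0.0
11.75
the job is handed in; nothing more can be done
```

The orange-edged cassette is seated in the reader's pocket, orange edge up, and the job is handed in at 11.75 s. I lifted it straight out of its slot, carried it over tilted 30°, and lowered it until I felt the ledge. I then eased it against the backrest, pressed it down, let go and backed the gripper clear.

**Last checks:**
- **Lean:** depth plane fits from both cameras put the cassette's face 7–9 mm out from the backrest (8 mm expected), flat to within 0.8°.
- **Orange edge:** it matched the predicted seated position to about a pixel in both cameras, and its angle to within 0.1°.
- **Ledge contact:** I felt it by force, pressing with about 26 N at the expected height; the lip hides the bottom edge in the pictures.
- **Bystanders:** the bottle, tube block and white cassettes showed no pixel change from the first pictures.

**Disagreements:**
- The scene camera read about 4–5 mm further towards +y than the top camera at the rack and the reader, so I relied on the top camera.
- The cassette sat about 4 mm off-centre along its width in the jaws, which I corrected before it entered the pocket.
- My first depth fit of the face gave nonsense because it took in surrounding pixels; I redid it on the face only.

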